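# Dial a drying programme and start the timer

## Robot

A 6-joint arm with a two-finger parallel gripper is mounted at the origin on a cart in front of the work surface, level with it; the furniture and walls round the work are solid. World frame = base frame: x ahead of the robot, y to its left, z up, the work surface at z = 0. Lengths are in m, angles in rad, forces in N, time in s.
With the tool pointing down it reaches from about 0.25 to 0.725 m from the base axis. Payload 4 kg.
Tool frame: the origin (TCP) lies midway between the tips of the shut fingers; the grasp point (between the pads) lies 19 mm behind it (bot.grip_point_offset is the distance from the TCP to the grasp point, in m); z points along the fingers, y is the line along which they close (so a half turn about z gives the same grasp; the last joint's range is limited). The gripper opens to 85 mm and grips with 20 to 120 N. Pads are 22 mm wide; open, the fingers measure 114 mm over their backs; the gripper's body (76 mm by 85 mm) begins 54 mm behind the grasp point. The pads swing forward as they close: fully open they stand 13 mm farther back than shut.
Start: joints at [-1.112, 0.241, 0.005, 1.335, 0, 1.571], TCP at [0.221, -0.448, 0.231] pointing down, gripper open.
Joint ranges: [-2.72, 2.72], [-1.05, 1.87], [-1.09, 1.28], [-1.99, 2.15], [-1.42, 1.44], [-3.14, 3.14]. Speed limits (rad/s): [2.79, 2.79, 3.14, 3.14, 3.14, 3.14].

## Interface

Orientations are given as a unit quaternion [x, y, z, w].
In Python, from workcell import bot gives the robot as it stands.
- The arm moves only by the tool step_arm, never from a script. Its argument "targets" is text: rows parted by semicolons, each of 7 numbers parted by spaces: the opening, from -1 (shut) to 1 (fully open), so that 0 is half open, then the shift along the world's x, y, z normalised to -1 to 1, where 1 is 0.5 m, then the turn, a rotation vector about the world's x, y, z normalised to -1 to 1, where 1 is pi/4 rad. In form: gripper x y z wx wy wz; .... A call has 1 to 10 rows; each row is the pose to reach, as a shift and turn from the pose commanded when the call began; what a row does not reach only later rows make up. A row lasts 1/12 s, in which the tool goes at most 41.7 mm and 7.16 degrees, less where a joint would pass 70% of its speed; a pose out of reach is approached as far as the arm can. A call with a number of a shift or a turn outside -1 to 1 is refused whole. A call with a gripper value outside its range is refused whole. The fingers move at their own pace and stop on an object; the grip force is fixed at half the most. Time passes only in rows, so rows that repeat a pose let the fingers close. It gives the time, the measured TCP pose, the force, the opening and the grip force at its end, in the units of the state.
- bot.get_obs(): the state, without advancing time (a new reading comes with each control period).
- bot.camera(name): name is "scene" or "top" or "wrist"; returns the picture (400x640x3 uint8, red, green, blue); there is no depth.
- bot.camera_info(name): a dict with "vertical_fov" (degrees; the focal length in pixels is half the picture's height over the tangent of half this angle, whatever the lens; pixels are square), "cx", "cy" (the principal point, pixels), "D" ([k1, k2, p1, p2, k3] as OpenCV has them; the pictures are not rectified), "pose" (4x4, takes a point from camera to world coordinates). Camera axes: x right, y up, looking along -z (the intrinsics and any distortion apply to the point x, -y, -z); pixel columns grow to the right and rows downward; lengths in m; the calibration is good to about 2 mm. A picture is of the moment at which its call begins: read the wrist's pose just before it. camera_info takes no time and is no camera call; for the wrist camera it gives the pose at the moment of the call.
- bot.job_done(): hands the job in; it is judged then, once.
The state is a dict: "clock": time; "joint_pos": joint angles; "joint_vel": joint speeds; "tau": joint torques, N m; "eef_pos": TCP position; "tool_rot": TCP orientation; "ft_force": force on the tool from outside, world axes, zero at the start; "ft_torque": the same for the moment, N m; "grip_width": finger opening in m; "grasp_force": force on a finger pad.
Only numpy, scipy, OpenCV 4.12 (cv2) and the standard library are available. Lean on these libraries where they do the work, as an engineer would, in place of code of your own. Each camera call takes 0.05 s, during which the arm holds its last target. There are 200 camera calls.

## Task

On the free-standing drying timer, roll the three thumbwheels so that the faces on top read four, two and three dots from left to right, each face level. Then push the start knob well in and, keeping it in, turn it clockwise to its stop and let go, so that the timer neither slides away nor spins on the table. Leave the other things on the table where they are.

Things in the scene. Friction and masses are not known exactly. Their poses are not given: they have to be found in the camera images.
- timer: Grey free-standing drying timer, 200 mm deep (x), 184 wide (y), 0.57 kg: slides and spins easily. Three white thumbwheels in a row stand half out of its front, a black bar knob on the lower deck behind. Origin: centre of footprint, table height; +x from wheels to knob, away from the robot (yaw within 0.35), +y left, z up. Case top beside wheels 68 mm, deck 42 mm, fins up to 110 mm high.
- wheel_left (a joint): Angle of the left (+y) white thumbwheel (rad): its face with n dots lies level on top at (n-1)*pi/3, so four dots = 3.142. Grows as the wheel's top rolls away from the robot (timer's +x). Stops at -0.35 and 5.585; light friction (1 N at the rim), no clicks, stays where left.
- wheel_mid (a joint): Angle of the middle white thumbwheel (rad): its face with n dots lies level on top at (n-1)*pi/3, so two dots = 1.047. Grows as the wheel's top rolls away from the robot (timer's +x). Stops at -0.35 and 5.585; light friction (1 N at the rim), no clicks, stays where left. Same shape as the left one.
- wheel_right (a joint): Angle of the right (-y) white thumbwheel (rad): its face with n dots lies level on top at (n-1)*pi/3, so three dots = 2.094. Grows as the wheel's top rolls away from the robot (timer's +x). Stops at -0.35 and 5.585; light friction (1 N at the rim), no clicks, stays where left. Same shape as the left one.
- wheel_left_axle (a point): Left wheel's axle centre, (-46, 54, 62) mm in the timer's frame; axle along its y. Six-sided drum, 52 mm across flats, 34 wide; on each edge a fin 5 mm thick, out to 48 mm from the axle. With a face on top the nearest fins lean 30 deg either side of vertical. A shut fingertip put between two fins, its end about 33 mm above the axle, pushes a fin along x: the wheel rolls up to 60 deg a stroke.
- wheel_mid_axle (a point): Centre of the middle wheel's axle, at (-46, 0, 62) mm in the timer's frame.
- wheel_right_axle (a point): Centre of the right wheel's axle, at (-46, -54, 62) mm in the timer's frame.
- plunger (a joint): How far the start knob is pushed in (m): 0 out, 0.008 at the bottom. Spring: about 5 N to start, 18 N at the bottom; it comes back up when let go.
- knob (a joint): Turn of the start knob (rad), growing clockwise seen from above: 0 = the bar along the timer's x, 1.3 = its stop. Stiff: about 0.5 N m; stays where it is left. Pushed well in (6 mm or more), the extra load on the timer's feet keeps the timer from spinning.
- knob_grip (a point): Grip point of the start knob, on its axis, (52, 0, 77) mm in the timer's frame when out. Upright bar 52 mm long, 14 thick, 30 tall, its top 12 mm above this point; under it a disc 54 mm across, its top 17 mm below this point. The disc's underside is 10 mm above the deck; all sinks together. x along the bar.
- front_left_corner (a point): Front left lower corner of the timer's case outline, at (-100, 92, 0) mm in its frame.
- rear_right_corner (a point): Rear right lower corner of the timer's case outline, at (100, -92, 0) mm in its frame.
- jar_a: Black pigment jar with a grey screw lid, 44 mm across, 66 mm tall; bystander. Origin: centre of its underside.
- jar_b: Second black pigment jar, 44 mm across, 71 mm tall; bystander. Origin: centre of its underside.
- dropper: Brown dropper bottle, 34 mm across, 102 mm tall, light and easily toppled; bystander. Origin: centre of its underside.
- eraser: Pale eraser, 22x50x13 mm; bystander. Origin: centre of its underside.
- tape_roll: Roll of masking tape lying flat, 104 mm across, 25 mm tall; bystander. Origin: centre of its underside.
- charcoal_box: Flat card box, 115x60x23 mm; bystander. Origin: centre of its underside.

How it is judged:
On the way, in this order (a step that is already met when the one before it is completed fails the run):
1. the wheels read four, two, three dots from left to right (value of joint wheel_left between 2.942 and 3.342 rad and value of joint wheel_mid between 0.847 and 1.247 rad and value of joint wheel_right between 1.894 and 2.294 rad), for 0.2 s.
2. the start knob is pushed in by more than 4 mm (all of step 1 and value of joint plunger above 0.004 m), for 0.1 s.
3. the knob is turned clockwise to its stop while still pushed in (value of joint knob above 1.15 rad and value of joint plunger above 0.003 m), for 0.1 s.
At the end, for the whole second after the job is handed in: Top faces show four, two, three dots from left to right, each within 0.2 rad of level; knob within 0.15 rad of its clockwise stop, let go and sprung back out; timer at rest, its two listed corners within 20 mm of their starts; every bystander within 30 mm of its start (all of step 1 and value of joint knob above 1.15 rad and value of joint plunger below 0.0015 m and linear speed of timer below 0.01 m/s and distance of each of front_left_corner, rear_right_corner from where it was at the start of the episode below 0.02 m and distance of each of jar_a, jar_b, dropper, eraser, tape_roll, charcoal_box from where it was at the start of the episode below 0.03 m); the robot touches nothing.
It fails at once if the timer slides or spins so that a listed corner shifts by more than 30 mm (distance of any of front_left_corner, rear_right_corner from where it was at the start of the episode above 0.03 m).
It fails at once if a bystander is pushed or knocked over (distance of any of jar_a, jar_b, dropper, eraser, tape_roll, charcoal_box from where it was at the start of the episode above 0.03 m or angle between any of jar_a, jar_b, dropper's own z axis and vertical above 0.5 rad).
It also fails if it takes over 72 s, if anything falls off the work surface, if the arm or the gripper's body presses on something with over 40 N, if the wrist force passes 120 N, or if a joint passes its speed limit or range.

## Working session

There is one attempt and no reset: what is moved stays moved. The work goes in short steps, Python scripts to look and compute and a tool call to move; the robot and the scene stay as the last step left them, time stands still between calls to the robot, and variables do not carry over. Pictures are saved under pics/ and viewed, at most 10 in all, crops included, and the job is handed in when it is done.

Besides the shell and the picture viewer there is one more tool, called after "Request:" as name(argument=value, ...) on one line, values as JSON. step_arm: Moves the arm, as the interface text tells. Scaled input: -1 to 1 covers 0.5 m each way for a shift and pi/4 rad each way for a turn. Its arguments: {"type":"object","properties":{"targets":{"type":"string"}},"required":["targets"]}

```bash
mkdir -p pics; ls; python3 - <<'E'
from workcell import bot
import cv2,numpy as np
o=bot.get_obs();print(o['clock'],o['eef_pos'],o['tool_rot'],o['grip_width'])
for n in("scene","top"):
    i=bot.camera_info(n);print(n,i['vertical_fov'],i['cx'],i['cy'],i['D'],np.round(i['pose'],4).tolist())
    cv2.imwrite(f"pics/{n}0.png",bot.camera(n)[:,:,::-1])
E
```

```text
pics
0.0 [ 0.22113539 -0.44774862  0.23042336] [ 9.73805780e-01  2.27379076e-01 -2.39598716e-04 -1.00076140e-03] 0.08544908744437639
scene 43.71288934447939 318.93580368505087 193.68506865090376 [-0.00251155  0.          0.          0.          0.        ] [[-0.9094, 0.2022, -0.3636, 0.1112], [-0.416, -0.4314, 0.8005, 0.7827], [0.005, 0.8792, 0.4764, 0.645], [0.0, 0.0, 0.0, 1.0]]
top 54.55983325751483 322.7105744477314 203.318446447815 [-0.07262869  0.          0.          0.          0.        ] [[-0.0282, 0.9952, -0.0934, 0.4457], [-0.9996, -0.0274, 0.0098, -0.1373], [0.0071, 0.0936, 0.9956, 1.1316], [0.0, 0.0, 0.0, 1.0]]
```

View pics/top0.png

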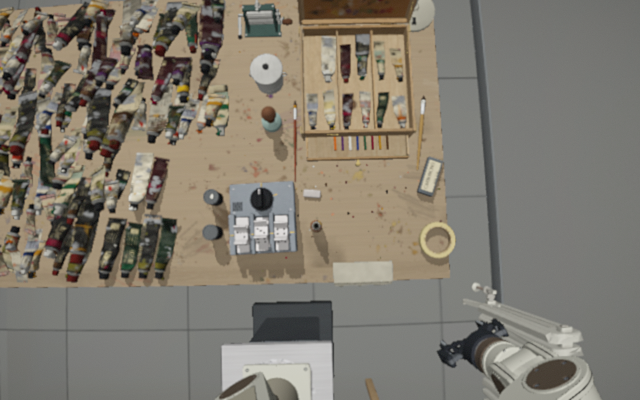

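View pics/scene0.png

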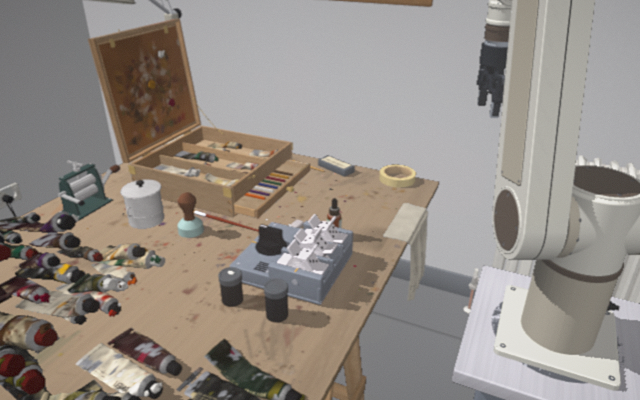

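```bash
cat > h.py <<'E'
from workcell import bot
import cv2,numpy as np
def cal(n):
    i=bot.camera_info(n);f=200/np.tan(np.radians(i['vertical_fov'])/2)
    return np.array([[f,0,i['cx']],[0,f,i['cy']],[0,0,1]]),np.array(i['D'],float),np.array(i['pose'])
def cast(c,px,z):
    K,D,P=c;u=cv2.undistortPoints(np.array(px,float).reshape(-1,1,2),K,D).reshape(-1,2)
    d=np.c_[u[:,0],-u[:,1],-np.ones(len(u))]@P[:3,:3].T
    return P[:3,3]+d*((z-P[2,3])/d[:,2])[:,None]
def proj(c,X):
    K,D,P=c;q=(np.array(X,float).reshape(-1,3)-P[:3,3])@P[:3,:3]
    return cv2.projectPoints(q*[1,-1,-1],np.zeros(3),np.zeros(3),K,D)[0].reshape(-1,2)
def T(pose,p):
    x,y,a=pose;p=np.array(p,float).reshape(-1,3);c,s=np.cos(a),np.sin(a)
    return np.c_[x+c*p[:,0]-s*p[:,1],y+s*p[:,0]+c*p[:,1],p[:,2]]
E
python3 - <<'E'
from h import *
c=cal("top");im=cv2.imread("pics/top0.png")
print(cast(c,[[262,190]],.06),cast(c,[[230,254],[297,250],[229,184],[294,181]],.05).round(3).tolist())
hsv=cv2.cvtColor(im,cv2.COLOR_BGR2HSV)
b=im.astype(int);m=((b[:,:,0]-b[:,:,2]>5)&(hsv[:,:,2]>60)).astype(np.uint8)*255
m[:, :220]=0;m[:,305:]=0;m[:170]=0;m[265:]=0
k=max(cv2.findContours(m,0,2)[0],key=cv2.contourArea)
r=cv2.minAreaRect(k);print(r,cv2.boxPoints(r).tolist())
cv2.imwrite("pics/t1.png",cv2.resize(im[170:270,180:340],None,fx=5,fy=5,interpolation=2))
s=cv2.imread("pics/scene0.png");cv2.imwrite("pics/s1.png",cv2.resize(s[190:330,210:370],None,fx=4,fy=4,interpolation=2))
E
python3 -c "
import cv2,numpy as np
a=cv2.imread('pics/t1.png');b=cv2.imread('pics/s1.png')
b=cv2.resize(b,(400,350));a=cv2.resize(a,(400,250));cv2.imwrite('pics/ab.png',np.vstack([a,b]))"
```

```text
[[0.58813533 0.02024436 0.06      ]] [[0.413, 0.113, 0.05], [0.419, -0.073, 0.05], [0.609, 0.115, 0.05], [0.612, -0.069, 0.05]]
((261.19403076171875, 207.17608642578125), (48.862186431884766, 65.93898010253906), 87.22978973388672) [[227.08229064941406, 184.36697387695312], [292.9442443847656, 181.18011474609375], [295.3057861328125, 229.98519897460938], [229.44381713867188, 233.17205810546875]]
```

View pics/t1.png

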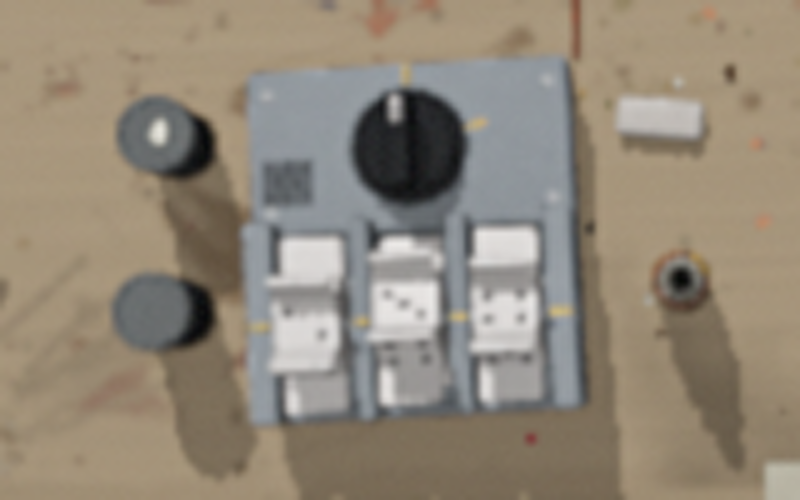

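The faces on top now read 2, 3 and 4 dots, left to right, in crop pixels around (303,325), (403,300) and (503,307). So left needs +2 faces, and mid and right need -1 each. The knob is at crop (408,145). First I'll test which way joint 6 turns.

Request:
step_arm(targets="-1 0 0 0 0 0 0.1; -1 0 0 0 0 0 0.1;-1 0 0 0 0 0 0.1")

```text
clock: 0.35
eef_pos: [0.2213, -0.4481, 0.2309]
tool_rot: [0.964, 0.265, -0.0, -0.0]
ft_force: [-0.4, -0.3, 1.3]
grip_width: 0.0514
grasp_force: 0.0
```

```bash
python3 - <<'E'
from h import *
o=bot.get_obs();print(o['clock'],o['joint_pos'],o['eef_pos'],o['tool_rot'])
c=cal("top");f=lambda u,v:[180+u/5,170+v/5]
A=cast(c,[f(248,73),f(568,57)],.042);B=cast(c,[f(250,425),f(585,403)],.068);print(A.round(3).tolist(),B.round(3).tolist())
print(cast(c,[f(408,145)],.07))
print(np.round(cal("wrist")[2],3).tolist(), bot.camera_info("wrist")['vertical_fov'])
E
```

```text
0.35 [-1.11201492e+00  2.40949313e-01  4.45442270e-03  1.33518997e+00
  1.33800282e-05  1.49397316e+00] [ 0.22131354 -0.44805567  0.23092331] [ 9.64354674e-01  2.64612670e-01 -7.77622466e-05 -4.37458224e-04]
[[0.609, 0.115, 0.042], [0.613, -0.067, 0.042]] [[0.411, 0.109, 0.068], [0.418, -0.074, 0.068]]
[[0.56185639 0.02020424 0.07      ]]
[[0.511, 0.822, 0.252, 0.286], [-0.859, 0.489, 0.149, -0.41], [-0.0, -0.292, 0.956, 0.373], [0.0, 0.0, 0.0, 1.0]] 71.83717352852148
```

Request:
step_arm(targets="-1 0.279 0.468 0.14 0 0 1;-1 0.279 0.468 0.14 0 0 1;-1 0.279 0.468 0.14 0 0 1;-1 0.279 0.468 0.14 0 0 1;-1 0.279 0.468 0.14 0 0 1;-1 0.279 0.468 0.14 0 0 1;-1 0.279 0.468 0.14 0 0 1;-1 0.279 0.468 0.14 0 0 1")

```text
clock: 1.02
eef_pos: [0.3637, -0.2106, 0.3031]
tool_rot: [0.787, 0.617, 0.002, 0.001]
ft_force: [-0.7, -0.2, -0.4]
grip_width: -0.0003
grasp_force: 0.0
```

Request:
step_arm(targets="-1 0.279 0.468 0 0 0 1;-1 0.279 0.468 0 0 0 1;-1 0.279 0.468 0 0 0 1;-1 0.279 0.468 0 0 0 1;-1 0.279 0.468 0 0 0 1;-1 0.279 0.468 0 0 0 1;-1 0.279 0.468 0 0 0 1;-1 0.279 0.468 0 0 0 1")

```text
clock: 1.68
eef_pos: [0.5022, 0.023, 0.3001]
tool_rot: [0.492, 0.871, 0.0, -0.001]
ft_force: [0.8, -0.1, -0.3]
grip_width: 0.0
grasp_force: 0.0
```

Request:
step_arm(targets="-1 0 0 0 0 0 1;-1 0 0 0 0 0 1;-1 0 0 0 0 0 1;-1 0 0 0 0 0 1;-1 0 0 0 0 0 1;-1 0 0 0 0 0 1;-1 0 0 0 0 0 1")

```text
clock: 2.27
eef_pos: [0.5, 0.0184, 0.301]
tool_rot: [0.123, 0.992, -0.0, -0.0]
ft_force: [-0.2, -0.4, -0.1]
grip_width: 0.0005
grasp_force: 0.0
```

Request:
step_arm(targets="-1 0 0 0 0 0 0.36;-1 0 0 0 0 0 0.36;-1 0 0 0 0 0 0.36;-1 0 0 0 0 0 0.36;-1 0 0 0 0 0 0.36")

```text
clock: 2.68
eef_pos: [0.5001, 0.0187, 0.3011]
tool_rot: [-0.016, 1.0, -0.0, -0.0]
ft_force: [0.6, 0.1, -0.8]
grip_width: 0.0001
grasp_force: 0.0
```

```bash
python3 - <<'E'
from h import *
o=bot.get_obs();print(o['clock'],o['joint_pos'],o['eef_pos'],o['tool_rot'])
c=cal("wrist");np.savez("w1.npz",K=c[0],D=c[1],P=c[2]);cv2.imwrite("pics/w1.png",bot.camera("wrist")[:,:,::-1])
E
```

```text
2.6833 [ 3.76022529e-02  2.23900684e-01  1.63384806e-01  1.51087923e+00
 -3.37394488e-04  6.47736168e-03] [0.50010462 0.01871146 0.30110062] [-1.55618670e-02  9.99878848e-01 -1.75254257e-04 -2.95600825e-04]
```

View pics/w1.png

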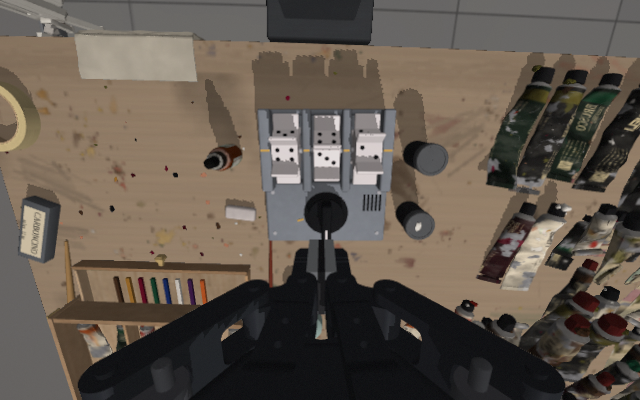

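```bash
python3 - <<'E'
import cv2
a=cv2.imread("pics/w1.png")[98:248,245:410];cv2.imwrite("pics/w1c.png",cv2.resize(a,None,fx=4,fy=4,interpolation=2))
E
```

```text
(no output)
```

View pics/w1c.png

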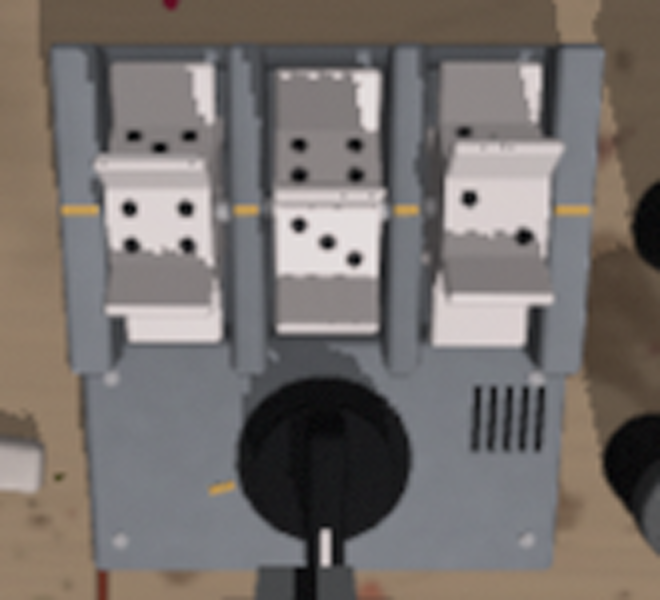

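```bash
python3 - <<'E'
from h import *
from scipy.optimize import brentq
w=np.load("w1.npz");c=(w['K'],w['D'],w['P'])
f=lambda L:[[245+u/4,98+v/4] for u,v in L]
fr=cast(c,f([(603,45),(52,45)]),.068);re=cast(c,f([(551,566),(97,568)]),.042);ye=cast(c,f([(588,210),(62,210)]),.068)
print(fr.round(4).tolist(),re.round(4).tolist(),ye.round(4).tolist())
Q=np.array([[-100,92],[-100,-92],[100,92],[100,-92]])/1000.;W=np.r_[fr,re][:,:2]
H=Q-Q.mean(0);G=W-W.mean(0);a=np.arctan2((H[:,0]*G[:,1]-H[:,1]*G[:,0]).sum(),(H*G).sum());m=W.mean(0)
print("pose",m,a);pose=[*m,a]
for n,u,v,y in(("L",497,218,.054),("M",327,242,0),("R",158,226,-.054)):
    g=lambda t:proj(c,T(pose,[-.046+.026*np.sin(t),y,.062+.026*np.cos(t)]))[0,1]-(98+v/4)
    print(n,brentq(g,-.9,.9))
for n,k,y in(("L",(142,297),.054),("M",(190,330),0),("R",(158,308),-.054)):
  for v in k:
    g=lambda t:proj(c,T(pose,[-.046+.048*np.sin(t),y,.062+.048*np.cos(t)]))[0,1]-(98+v/4)
    try:print(n,brentq(g,-1.1,1.1))
    except Exception as e:print(n,e)
print("axles",T(pose,[[-.046,.054,.062],[-.046,0,.062],[-.046,-.054,.062]]),T(pose,[.052,0,.077]))
E
```

```text
[[0.4122, 0.1126, 0.068], [0.4179, -0.0653, 0.068]] [[0.6075, 0.1202, 0.042], [0.6141, -0.0598, 0.042]] [[0.465, 0.1133, 0.068], [0.4707, -0.0637, 0.068]]
pose [0.51291578 0.02693039] 0.034127519987508036
L 0.04850354963528837
M 0.35548324084039623
R 0.13985647224667747
L -0.5045867320618433
L 0.5184144251550701
M -0.20179569078058063
M 0.8652979735572573
R -0.40416822462230884
R 0.6111485064509848
axles [[ 0.46510004  0.07932939  0.062     ]
 [ 0.46694257  0.02536083  0.062     ]
 [ 0.4687851  -0.02860773  0.062     ]] [[0.5648855  0.02870468 0.077     ]]
```

The rear edge sits at crop rows 566–568, the front edge at row 45, and the yellow axle marks at row 210. From these I get a timer pose of about (0.513, 0.024), yaw 0.033. Current wheel angles are about L 1.08, M 2.44 and R 3.26. I'll start with the right wheel, a stroke toward -x.

Request:
step_arm(targets="-1 0.034 -0.097 -0.1 0 0 0;-1 0.034 -0.097 -0.1 0 0 0;-1 0.034 -0.097 -0.24 0 0 0;-1 0.034 -0.097 -0.24 0 0 0;-1 0.034 -0.097 -0.35 0 0 0;-1 0.034 -0.097 -0.412 0 0 0;-1 0.034 -0.097 -0.412 0 0 0;-1 0.034 -0.097 -0.412 0 0 0")

```text
clock: 3.4
eef_pos: [0.5148, -0.0289, 0.0932]
tool_rot: [-0.017, 1.0, 0.0, -0.003]
ft_force: [1.0, 0.2, 0.6]
grip_width: -0.0
grasp_force: 0.0
```

Request:
step_arm(targets="-1 -0.02 -0.001 0 0 0 0;-1 -0.04 -0.002 0 0 0 0;-1 -0.055 -0.002 0 0 0 0;-1 -0.07 -0.002 0 0 0 0;-1 -0.085 -0.003 0 0 0 0;-1 -0.096 -0.003 0 0 0 0;-1 -0.106 -0.004 0 0 0 0;-1 -0.106 -0.004 0 0 0 0;-1 -0.106 -0.004 0 0 0 0")

```text
clock: 4.15
eef_pos: [0.4665, -0.031, 0.0981]
tool_rot: [-0.017, 1.0, -0.0, 0.003]
ft_force: [1.1, -0.5, 0.3]
grip_width: -0.0
grasp_force: 0.4
```

Request:
step_arm(targets="-1 0 0 0.05 0 0 0;-1 0 0 0.1 0 0 0;-1 0.05 0.05 0.1 0 0 0;-1 0.11 0.112 0.1 0 0 0;-1 0.11 0.112 0.1 0 0 0;-1 0.11 0.112 0.05 0 0 0;-1 0.11 0.112 -0.014 0 0 0;-1 0.11 0.112 -0.014 0 0 0;-1 0.11 0.112 -0.014 0 0 0")

```text
clock: 4.9
eef_pos: [0.5175, 0.0251, 0.0869]
tool_rot: [-0.017, 1.0, -0.0, -0.003]
ft_force: [-0.0, -0.6, 1.0]
grip_width: -0.0004
grasp_force: 0.0
```

Request:
step_arm(targets="-1 -0.012 0 0 0 0 0;-1 -0.024 -0.001 0.007 0 0 0;-1 -0.04 -0.002 0.014 0 0 0;-1 -0.055 -0.002 0.014 0 0 0;-1 -0.07 -0.002 0.014 0 0 0;-1 -0.085 -0.003 0.014 0 0 0;-1 -0.1 -0.003 0.014 0 0 0;-1 -0.114 -0.004 0.014 0 0 0;-1 -0.114 -0.004 0.014 0 0 0;-1 -0.114 -0.004 0.014 0 0 0")

```text
clock: 5.73
eef_pos: [0.4613, 0.0231, 0.095]
tool_rot: [-0.017, 1.0, -0.0, -0.001]
ft_force: [0.6, -0.0, 0.1]
grip_width: -0.0
grasp_force: 0.0
```

Request:
step_arm(targets="-1 0 0 0.05 0 0 0;-1 0 0 0.1 0 0 0;-1 -0.04 0.05 0.1 0 0 0;-1 -0.078 0.106 0.1 0 0 0;-1 -0.078 0.106 0.1 0 0 0;-1 -0.078 0.106 0.05 0 0 0;-1 -0.078 0.106 0 0 0 0;-1 -0.078 0.106 0 0 0 0")

```text
clock: 6.4
eef_pos: [0.42, 0.0757, 0.0916]
tool_rot: [-0.018, 1.0, -0.001, -0.004]
ft_force: [-1.1, 0.9, -0.4]
grip_width: -0.0001
grasp_force: 0.0
```

Request:
step_arm(targets="-1 0.02 0.001 0 0 0 0;-1 0.04 0.001 0 0 0 0;-1 0.055 0.002 0 0 0 0;-1 0.07 0.002 0 0 0 0;-1 0.083 0.003 0 0 0 0;-1 0.094 0.003 0 0 0 0;-1 0.094 0.003 0 0 0 0;-1 0.094 0.003 0 0 0 0;-1 0.094 0.003 0.05 0 0 0;-1 0.094 0.003 0.1 0 0 0")

```text
clock: 7.23
eef_pos: [0.4687, 0.0774, 0.1445]
tool_rot: [-0.017, 1.0, -0.0, -0.002]
ft_force: [1.1, -0.3, 0.5]
grip_width: 0.0001
grasp_force: 0.0
```

Request:
step_arm(targets="-1 -0.05 -0.001 0 0 0 0;-1 -0.094 -0.003 0 0 0 0;-1 -0.094 -0.003 0 0 0 0;-1 -0.094 -0.003 -0.05 0 0 0;-1 -0.094 -0.003 -0.1 0 0 0;-1 -0.094 -0.003 -0.1 0 0 0;-1 -0.094 -0.003 -0.1 0 0 0")

```text
clock: 7.82
eef_pos: [0.4222, 0.076, 0.0947]
tool_rot: [-0.017, 1.0, -0.0, -0.002]
ft_force: [0.8, 0.4, 0.2]
grip_width: -0.0002
grasp_force: 0.0
```

Request:
step_arm(targets="-1 0.02 0.001 0 0 0 0;-1 0.04 0.001 0 0 0 0;-1 0.055 0.002 0 0 0 0;-1 0.07 0.002 0 0 0 0;-1 0.083 0.003 0 0 0 0;-1 0.094 0.003 0 0 0 0;-1 0.094 0.003 0 0 0 0;-1 0.094 0.003 0 0 0 0;-1 0.094 0.003 0.05 0 0 0;-1 0.094 0.003 0.1 0 0 0")

```text
clock: 8.65
eef_pos: [0.4687, 0.0774, 0.1444]
tool_rot: [-0.017, 1.0, -0.0, -0.002]
ft_force: [1.1, 0.3, 0.4]
grip_width: -0.0002
grasp_force: 0.0
```

Request:
step_arm(targets="-1 0.062 -0.115 0.312 0 0 0;-1 0.062 -0.115 0.312 0 0 0;-1 0.062 -0.115 0.312 0 0 0;-1 0.062 -0.115 0.312 0 0 0;-1 0.062 -0.115 0.312 0 0 0;-1 0.062 -0.115 0.312 0 0 0;-1 0.062 -0.115 0.312 0 0 0")

```text
clock: 9.23
eef_pos: [0.5011, 0.0201, 0.3009]
tool_rot: [-0.017, 1.0, 0.0, -0.0]
ft_force: [-0.1, -0.4, -0.5]
grip_width: 0.0002
grasp_force: 0.0
```

```bash
python3 - <<'E'
from h import *
o=bot.get_obs();print(o['clock'],o['eef_pos'],o['tool_rot'])
c=cal("wrist");np.savez("w2.npz",K=c[0],D=c[1],P=c[2]);im=bot.camera("wrist")[:,:,::-1]
print(proj(c,o['eef_pos']))
a=cv2.resize(im[98:248,245:410],None,fx=4,fy=4,interpolation=2);cv2.imwrite("pics/w2c.png",a);cv2.imwrite("pics/w2.png",im)
E
```

```text
9.2333 [0.5010958  0.02014796 0.30088247] [-1.71531305e-02  9.99852865e-01  6.11219888e-05 -1.25275974e-04]
[[320.61089621 253.62606667]]
```

View pics/w2c.png

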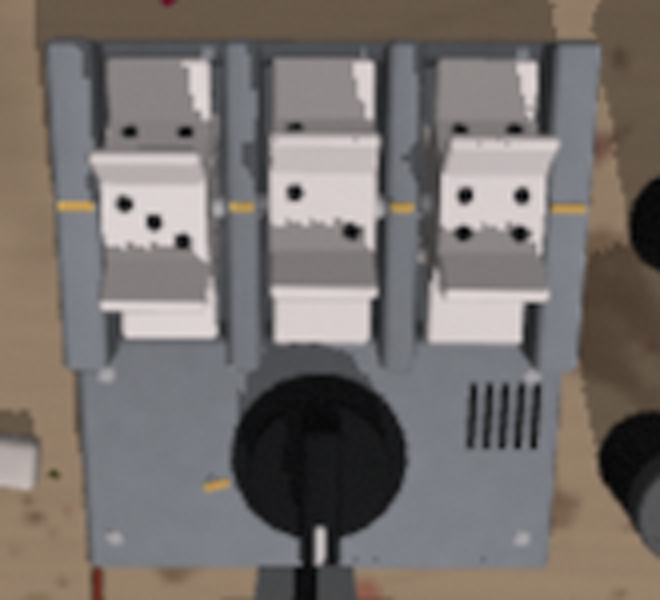

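The tops now read 4, 2 and 3 dots, with dot centres at crop (492,214), (323,211) and (153,222). Next I'll check how level the faces are and locate the knob relative to the fingertip.

```bash
python3 - <<'E'
from h import *
from scipy.optimize import brentq
w=np.load("w2.npz");c=(w['K'],w['D'],w['P'])
f=lambda L:[[245+u/4,98+v/4] for u,v in L]
fr=cast(c,f([(600,42),(47,43)]),.068);re=cast(c,f([(547,564),(92,566)]),.042)
Q=np.array([[-100,92],[-100,-92],[100,92],[100,-92]])/1000.;W=np.r_[fr,re][:,:2]
H=Q-Q.mean(0);G=W-W.mean(0);a=np.arctan2((H[:,0]*G[:,1]-H[:,1]*G[:,0]).sum(),(H*G).sum());m=W.mean(0)
print("pose",m,a);pose=[*m,a]
for n,u,v,y in(("L",492,214,.054),("M",323,211,0),("R",153,222,-.054)):
    g=lambda t:proj(c,T(pose,[-.046+.026*np.sin(t),y,.062+.026*np.cos(t)]))[0,1]-(98+v/4)
    print(n,brentq(g,-.9,.9))
print("disc",cast(c,f([(319,455)]),.06))
im=cv2.imread("pics/w2.png")[215:335,260:390];cv2.imwrite("pics/w2t.png",cv2.resize(im,None,fx=5,fy=5))
E
```

```text
pose [0.51313485 0.0269581 ] 0.03636977030540418
L 0.029603028024973256
M -0.008128155480320882
R 0.12405269322227797
disc [[0.55865727 0.02786672 0.06      ]]
```

View pics/w2t.png

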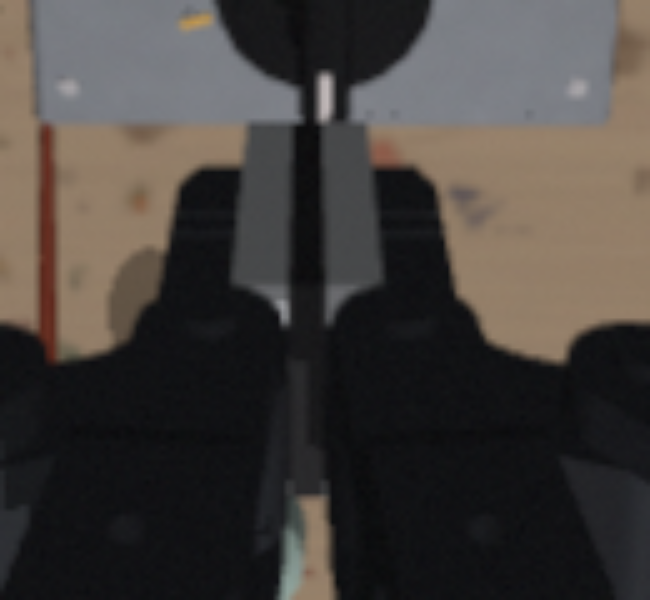

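Levels measure L +0.03, M -0.01 and R +0.12. I'll nudge the right wheel a little further toward the robot. In this picture the knob bar is at px x≈325 and the finger seam at px 321.4.

Request:
step_arm(targets="-1 -0.056 -0.098 -0.1 0 0 0;-1 -0.056 -0.098 -0.1 0 0 0;-1 -0.056 -0.098 -0.24 0 0 0;-1 -0.056 -0.098 -0.24 0 0 0;-1 -0.056 -0.098 -0.34 0 0 0;-1 -0.056 -0.098 -0.38 0 0 0;-1 -0.056 -0.098 -0.412 0 0 0;-1 -0.056 -0.098 -0.412 0 0 0;-1 -0.056 -0.098 -0.412 0 0 0")

```text
clock: 10.03
eef_pos: [0.4709, -0.0281, 0.0932]
tool_rot: [-0.018, 1.0, 0.0, -0.003]
ft_force: [0.3, -0.5, 0.1]
grip_width: -0.0002
grasp_force: 0.0
```

Request:
step_arm(targets="-1 -0.01 0 0 0 0 0;-1 -0.017 0 0 0 0 0;-1 -0.021 0 0 0 0 0;-1 -0.021 0 0 0 0 0;-1 -0.021 0 0 0 0 0;-1 -0.021 0 0 0 0 0;-1 -0.016 0 0 0 0 0;-1 -0.01 0 0.04 0 0 0;-1 -0.01 0 0.1 0 0 0")

```text
clock: 10.78
eef_pos: [0.4666, -0.0287, 0.1433]
tool_rot: [-0.017, 1.0, 0.0, -0.003]
ft_force: [0.5, 0.8, -0.3]
grip_width: -0.0001
grasp_force: 0.0
```

```bash
python3 -c "
from h import *
o=bot.get_obs();print(o['eef_pos'])"
```

```text
[ 0.46660483 -0.02868084  0.14328829]
```

Request:
step_arm(targets="-1 0.067 0.098 0.312 0 0 0;-1 0.067 0.098 0.312 0 0 0;-1 0.067 0.098 0.312 0 0 0;-1 0.067 0.098 0.312 0 0 0;-1 0.067 0.098 0.312 0 0 0;-1 0.067 0.098 0.312 0 0 0;-1 0.067 0.098 0.312 0 0 0")

```text
clock: 11.37
eef_pos: [0.5019, 0.0202, 0.3008]
tool_rot: [-0.017, 1.0, -0.0, -0.0]
ft_force: [0.1, -0.1, -1.4]
grip_width: 0.0003
grasp_force: 0.0
```

```bash
python3 - <<'E'
from h import *
o=bot.get_obs();print(o['eef_pos'],o['joint_pos'])
im=bot.camera("wrist")[:,:,::-1]
cv2.imwrite("pics/w3c.png",cv2.resize(im[98:248,245:410],None,fx=4,fy=4,interpolation=2))
E
```

```text
[0.50190935 0.02024232 0.30084662] [ 4.03855538e-02  2.27596569e-01  1.67474760e-01  1.51107634e+00
 -1.27068495e-04  5.43074177e-03]
```

View pics/w3c.png

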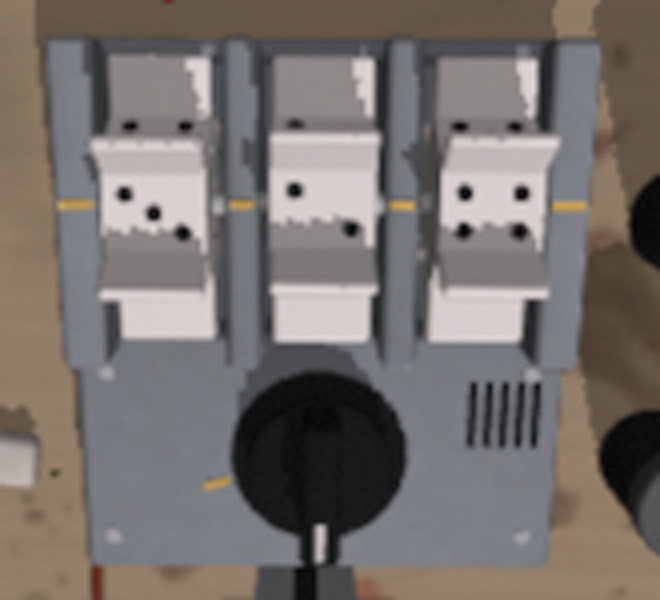

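All three tops are level (dot centres at crop rows 211, 210 and 212). Now the knob: open partly, move over it and descend.

Request:
step_arm(targets="-0.2 0.123 0.015 0 0 0 0;-0.2 0.123 0.015 0 0 0 0;-0.2 0.123 0.015 -0.1 0 0 0;-0.2 0.123 0.015 -0.2 0 0 0;-0.2 0.123 0.015 -0.3 0 0 0;-0.2 0.123 0.015 -0.36 0 0 0;-0.2 0.123 0.015 -0.36 0 0 0;-0.2 0.123 0.015 -0.36 0 0 0")

```text
clock: 12.08
eef_pos: [0.5575, 0.0269, 0.1141]
tool_rot: [-0.017, 1.0, -0.0, -0.007]
ft_force: [-0.3, -0.8, 0.7]
grip_width: 0.0342
grasp_force: 0.0
```

```bash
python3 - <<'E'
from h import *
o=bot.get_obs();print(o['eef_pos'],o['ft_force'])
c=cal("wrist");im=bot.camera("wrist")[:,:,::-1]
print(proj(c,o['eef_pos']),proj(c,[.5635,.0278,.089]),proj(c,[.5895,.0287,.089]),proj(c,[.5375,.027,.089]))
cv2.imwrite("pics/w4.png",im[60:380,160:480].repeat(1,0))
E
```

```text
[0.55749911 0.02690815 0.11412025] [-0.30280922 -0.83261249  0.73982468]
[[320.64534198 253.65053138]] [[321.74287742 244.57792996]] [[321.70407712 279.07246526]] [[321.94111929 207.19476631]]
```

View pics/w4.png

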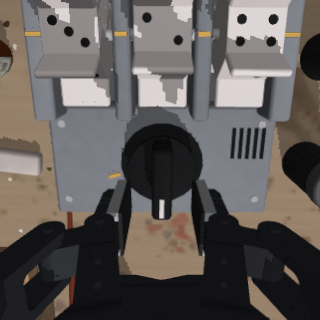

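The bar is centred at px x≈322, between the open fingers, as predicted. I'll descend and close.

Request:
step_arm(targets="-0.2 0 0 -0.04 0 0 0;-0.2 0 0 -0.08 0 0 0;-0.2 0 0 -0.11 0 0 0;-0.2 0 0 -0.11 0 0 0;-0.2 0 0 -0.11 0 0 0;-1 0 0 -0.11 0 0 0;-1 0 0 -0.11 0 0 0;-1 0 0 -0.11 0 0 0;-1 0 0 -0.11 0 0 0;-1 0 0 -0.11 0 0 0")

```text
clock: 12.97
eef_pos: [0.565, 0.0276, 0.068]
tool_rot: [-0.017, 1.0, -0.0, 0.002]
ft_force: [0.3, -0.7, 4.4]
grip_width: 0.0125
grasp_force: 60.8
```

Request:
step_arm(targets="-1 0 0 -0.005 0 0 0;-1 0 0 -0.01 0 0 0;-1 0 0 -0.014 0 0 0;-1 0 0 -0.016 0 0 0;-1 0 0 -0.016 0 0 0;-1 0 0 -0.016 0 0 0")

```text
clock: 13.47
eef_pos: [0.5651, 0.0276, 0.0613]
tool_rot: [-0.017, 1.0, -0.0, 0.002]
ft_force: [-2.8, -1.2, 15.6]
grip_width: 0.0126
grasp_force: 62.3
```

Request:
step_arm(targets="-1 0 0 -0.003 0 0 0;-1 0 0 -0.004 0 0 0;-1 0 0 -0.004 0 0 -0.1;-1 0 0 -0.004 0 0 -0.2;-1 0 0 -0.004 0 0 -0.3;-1 0 0 -0.004 0 0 -0.4;-1 0 0 -0.004 0 0 -0.5;-1 0 0 -0.004 0 0 -0.5")

```text
clock: 14.13
eef_pos: [0.5652, 0.0277, 0.0604]
tool_rot: [0.179, 0.984, 0.0, 0.003]
ft_force: [-4.8, -1.5, 20.9]
grip_width: 0.0124
grasp_force: 63.2
```

```bash
python3 -c "
from h import *
o=bot.get_obs();print(o['eef_pos'],o['tool_rot'],o['ft_force'],o['ft_torque'])
a=bot.camera('top')[:,:,::-1];cv2.imwrite('pics/top5.png',a)
b=cv2.imread('pics/top0.png');M=[cv2.cvtColor(np.ascontiguousarray(i[170:265,215:310]),6).astype('float32') for i in (b,a)]
for s in ((slice(55,95),slice(0,95)),(slice(65,95),slice(0,45)),(slice(65,95),slice(45,95))): print(cv2.phaseCorrelate(np.ascontiguousarray(M[0][s]),np.ascontiguousarray(M[1][s])))"
```

```text
[0.56516439 0.02766013 0.06042173] [1.78580029e-01 9.83921691e-01 3.16222467e-04 2.67940285e-03] [-4.78423023 -1.51029341 20.92116759] [-0.28030353  1.06706553  0.25837284]
((0.7966637203572091, 0.03586757530200302), 0.22624135995283723)
((1.3786246655789753, 0.7133593478056053), 0.23682590413976598)
((0.8899118384494749, 0.1683308100143055), 0.5867211090723673)
```

Request:
step_arm(targets="-1 0 0 0 0 0 -0.1;-1 0 0 0 0 0 -0.2;-1 0 0 0 0 0 -0.3;-1 0 0 0 0 0 -0.4;-1 0 0 0 0 0 -0.5;-1 0 0 0 0 0 -0.6;-1 0 0 0 0 0 -0.7;-1 0 0 0 0 0 -0.8;-1 0 0 0 0 0 -0.8")

```text
clock: 14.93
eef_pos: [0.5652, 0.0277, 0.0604]
tool_rot: [0.474, 0.881, 0.001, 0.002]
ft_force: [-4.2, -0.6, 20.9]
grip_width: 0.0128
grasp_force: 63.2
```

Request:
step_arm(targets="-1 0 0 0 0 0 -0.1;-1 0 0 0 0 0 -0.2;-1 0 0 0 0 0 -0.28;-1 0 0 0 0 0 -0.32;-1 0 0 0 0 0 -0.32;-1 0 0 0 0 0 -0.32")

```text
clock: 15.43
eef_pos: [0.5653, 0.0277, 0.0604]
tool_rot: [0.579, 0.815, 0.002, 0.002]
ft_force: [-5.0, -1.8, 21.2]
grip_width: 0.0124
grasp_force: 63.2
```

```bash
python3 -c "
from h import *
o=bot.get_obs();q=o['tool_rot'];print(o['joint_pos'][5],o['eef_pos'],2*np.arctan2(q[0],q[1])+.034,o['ft_force'],o['ft_torque'])
a=bot.camera('top')[:,:,::-1];cv2.imwrite('pics/top6.png',a)
b=cv2.imread('pics/top0.png');M=[cv2.cvtColor(np.ascontiguousarray(i[170:265,215:310]),6).astype('float32') for i in (b,a)]
for s in ((slice(65,95),slice(0,45)),(slice(65,95),slice(45,95))): print(cv2.phaseCorrelate(np.ascontiguousarray(M[0][s]),np.ascontiguousarray(M[1][s])))"
```

```text
1.2854752690432165 [0.56525407 0.02774063 0.0603845 ] 1.2701808262637064 [-4.98227429 -1.79377285 21.15935609] [-0.25811338  1.04517207  0.38981738]
((1.0946259885107317, 0.69775240290749), 0.3099624061584473)
((0.7716710265242384, 0.05316340803753583), 0.6135202608108521)
```

Request:
step_arm(targets="-1 0 0 0 0 0 -0.05;-1 0 0 0 0 0 -0.05;-1 0 0 0 0 0 -0.05;-1 0 0 0 0 0 -0.04;-1 0 0 0 0 0 -0.04")

```text
clock: 15.9
eef_pos: [0.5652, 0.0278, 0.0604]
tool_rot: [0.592, 0.806, 0.002, 0.002]
ft_force: [-4.0, -0.1, 20.9]
grip_width: 0.0127
grasp_force: 63.1
```

Request:
step_arm(targets="-0.2 0 0 0.002 0 0 0;-0.2 0 0 0.004 0 0 0;-0.2 0 0 0.01 0 0 0;-0.2 0 0 0.02 0 0 0;-0.2 0 0 0.06 0 0 0;-0.2 0 0 0.12 0 0 0;-0.2 0 0 0.2 0 0 0;-0.2 0 0 0.28 0 0 0;-0.2 0 0 0.36 0 0 0")

```text
clock: 16.65
eef_pos: [0.5624, 0.0277, 0.2374]
tool_rot: [0.593, 0.805, -0.001, -0.001]
ft_force: [0.8, 0.3, 0.8]
grip_width: 0.034
grasp_force: 0.0
```

Request:
step_arm(targets="-0.2 -0.1 -0.3 0.15 0 0 1;-0.2 -0.1 -0.3 0.15 0 0 1;-0.2 -0.1 -0.3 0.15 0 0 1;-0.2 -0.1 -0.3 0.15 0 0 1;-0.2 -0.1 -0.3 0.15 0 0 1;-0.2 -0.1 -0.3 0.15 0 0 1;-0.2 -0.1 -0.3 0.15 0 0 1;-0.2 -0.1 -0.3 0.15 0 0 1")

```text
clock: 17.32
eef_pos: [0.5129, -0.1228, 0.3112]
tool_rot: [0.24, 0.971, 0.0, -0.0]
ft_force: [-1.0, -0.0, -0.0]
grip_width: 0.0341
grasp_force: 0.0
```

```bash
python3 -c "
from h import *
o=bot.get_obs();print(o['clock'],o['eef_pos'])
a=bot.camera('top')[:,:,::-1];s=bot.camera('scene')[:,:,::-1]
b=cv2.imread('pics/top0.png')
A=[cv2.resize(i[170:270,180:340],None,fx=3,fy=3,interpolation=2) for i in (b,a)]
B=cv2.resize(s[190:330,210:370],None,fx=2,fy=2,interpolation=2);C=np.zeros((600,320,3),np.uint8);C[:280]=B
cv2.imwrite('pics/end.png',np.hstack([np.vstack(A),C]))"
```

```text
17.3167 [ 0.51291611 -0.12283642  0.31116349]
```

View pics/end.png

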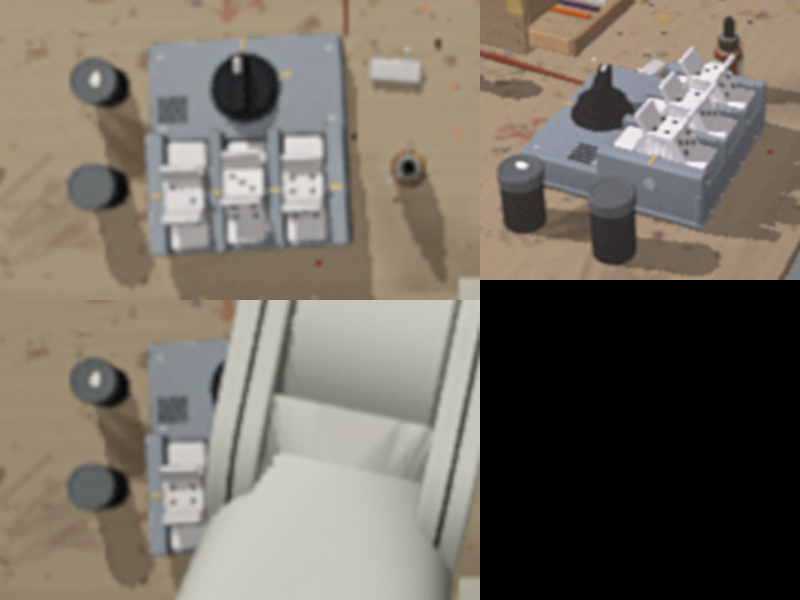

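The timer's left edge hasn't moved, the knob is turned and out, and the wheels read as set. Handing in.

```bash
python3 -c "
from workcell import bot
print(bot.job_done())"
```

```text
the job is handed in; nothing more can be done
None
```

I've handed the job in after about 17 s of the 72 s; no verdict came back. The wheels read 4-2-3 level, the knob was pushed in, turned about 1.3 rad clockwise (by the tool's angle) and released, and the last pictures show the knob turned and out, with the visible part of the timer and the jars unmoved.

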